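Snap the keeper bar into the jar lid rack

ROBOT

A 6-joint arm with a two-finger parallel gripper is mounted at the origin on the work surface. World frame = base frame: x ahead of the robot, y to its left, z up, the work surface at z = 0. Lengths are in mm, angles in rad, forces in N, time in s.
With the tool pointing down it reaches from about 350 to 875 mm from the base axis. Payload 4.2 kg.
Tool frame: the origin (TCP) lies midway between the tips of the shut fingers; the grasp point (between the pads) lies 19 mm behind it; z points along the fingers, y is the line along which they close (so a half turn about z gives the same grasp; the last joint's range is limited). The gripper opens to 85 mm and grips with 20 to 120 N. Pads are 22 mm wide; open, the fingers measure 114 mm over their backs; the gripper's body (76 mm by 85 mm) begins 54 mm behind the grasp point. The pads swing forward as they close: fully open they stand 13 mm farther back than shut.
Start: joints at [1.396, 0.385, 0.008, 0, -1.194, -0.259], TCP at [262.668, 567.102, 193.512] pointing down, gripper open.
Joint ranges: [-3.14, 3.14], [-1.21, 2.06], [-1.07, 1.41], [-3.16, 2.05], [-2.99, -0.16], [-3.1, 3.1]. Speed limits (rad/s): [2.79, 2.79, 3.14, 3.14, 3.14, 3.14].

INTERFACE

Orientations are given as a unit quaternion [x, y, z, w].
In Python, from bench import arm gives the robot as it stands.
- The arm moves only by the tool send_rows, never from a script. Its argument "targets" is a list of rows, each an object of numbers: "gripper": the gripper command: -1 is fully open, 1 is shut, values between are in proportion; "x", "y", "z": the shift along the tool's x, y, z in cm; "ax", "ay", "az": the turn, a rotation vector about the tool's x, y, z in degrees. A call has 1 to 5 rows; each row shifts and turns the commanded pose from where the row before left it, along the tool's axes as they then stand; what a row does not reach is not made up. A row lasts 1/12 s, in which the tool goes at most 41.7 mm and 7.16 degrees, less where a joint would pass 70% of its speed; a pose out of reach is approached as far as the arm can. A call is refused whole if a number of a shift passes 4.17 or a number of a turn 7.16, either way. A call with a gripper value outside its range is refused whole. The fingers move at their own pace and stop on an object; the grip force is fixed at half the most. Time passes only in rows, so rows that do not move let the fingers close. It gives the time, the measured TCP pose, the force, the opening and the grip force at its end, in the units of the state.
- arm.read_state(): the state, without advancing time (a new reading comes with each control period).
- arm.get_image(name): name is "side" or "top"; returns (picture, depth): 480x640x3 uint8, red, green, blue; 480x640 float32, mm along the optical axis (not along the pixel's ray), 0 where there is no reading.
- arm.camera_model(name): a dict with "fx", "fy", "cx", "cy" (pixels), "distortion" ([k1, k2, p1, p2, k3] as OpenCV has them; the pictures are not rectified), "cam_to_world" (4x4, takes a point from camera to world coordinates). Camera axes: x right, y down, z forward; pixel columns grow to the right and rows downward; lengths in mm; the calibration is good to about 2 mm. A picture is of the moment at which its call begins. camera_model takes no time and is no camera call.
- arm.job_done(): hands the job in; it is judged then, once.
Trained networks look in the newest picture that a camera, given by its name, has taken for a name from the list of things; names that differ only in an ending like _2 or _b are one class to them, and where a whole thing is asked for, a point or a joint stands for the part that bears it (a point fixed in the world has none). Each returns a list of dicts, best first, with "score" (0 to 1); they miss things now and then, are a little off and sometimes report something else, mostly with a low value. They report only what shows in the picture. A call takes as long as a camera call. They do not tell look-alikes from the thing itself.
- arm.boxes_of(camera, thing): "rect" ([left, top, width, height] in pixels, round what is visible of it).
The state is a dict: "clock": time; "joints": joint angles; "joint_vel": joint speeds; "joint_efforts": joint torques, N m; "position": TCP position; "ee_rot": TCP orientation; "contact_force": force on the tool from outside, world axes, zero at the start; "wrist_torque": the same for the moment, N m; "gripper_width": finger opening in mm; "grasp_force": force on a finger pad.
Only numpy, scipy, OpenCV 4.12 (cv2) and the standard library are available. Lean on these libraries where they do the work, as an engineer would, in place of code of your own. Each camera call takes 0.05 s, during which the arm holds its last target. There are 200 camera calls.

TASK

Fit the keeper bar to the wooden jar lid rack: of the three wooden bars take the one of middle length, which suits the gap between the rack's two steel spring clips. Press it down, grip block up, until both clips have snapped back over its ends and it lies flat on the ledge, then let go.

Things in the scene. Friction and masses are not known exactly. Their poses are not given: they have to be found in the camera images.
- keeper_bar: Wooden bar on the table, 160 mm long (y), 22 wide (x), 20 tall, with a grip block midway on top, 22 (x) x 50 (y) mm, its top 54 mm above the underside: pinch it across x. Origin: centre of underside, z up. Ends chamfered below: underside 144 mm long, full length from 15 mm up. 0.09 kg; half turn makes no difference. Bars of 104 and 220 mm lie beside it in any order: not these.
- seat (a point): Middle of the ledge of the fixed rack (150 x 200 mm, 83 tall), 30 mm above the table, halfway between the clips. z up, y along the ledge to the left clip, x to two leaning metal lids and their rail (all beyond x = 38 mm). The bar is home when its origin is here, its y along this y. Low stops (8 mm tall, 40 long) stand on the ledge at x = 21 and -21 mm.
- clip_left (a joint): Outward swing (rad) of the +y clip, a steel leaf 50 mm wide (x): 0 closed, 0.11 as the bar passes, at most 0.40; springs back by itself. Leaf at y = 82 mm, bent in to a crest at y = 75, 27 mm above the ledge, flared above it to y = 86, 47 mm above the ledge. The bar meets the clips with its underside 20 mm above the ledge and needs about 10 to 15 N to pass.
- clip_right (a joint): The same, mirrored, for the clip at -y of the ledge: outward swing in rad, 0 closed.
Things that resemble listed ones, but are neither listed nor needed, are in the scene too. What is shaped like the part that bears seat but red is not meant. Leave any green or turquoise look-alike of the keeper_bar alone.

How it is judged (in metres and radians):
At the end, for the whole second after the job is handed in: The keeper bar lies still on the ledge, grip block up: underside within 4 mm of the ledge, centred within 12 mm across and 10 mm along it, in line within 10 degrees, level within 6 degrees, and both clips sprung back over its ends (within 0.07 rad of closed) (x of keeper_bar in the frame of seat between -0.012 and 0.012 m and y of keeper_bar in the frame of seat between -0.01 and 0.01 m and z of keeper_bar in the frame of seat between -0.004 and 0.004 m and angle between the y axis of keeper_bar and the y axis of seat, either way round below 0.18 rad and angle between keeper_bar's own z axis and vertical below 0.1 rad and value of joint each of clip_left, clip_right below 0.07 rad and linear speed of keeper_bar below 0.02 m/s); the robot touches nothing.
It also fails if it takes over 40 s, if anything falls off the work surface, if the arm or the gripper's body presses on something with over 40 N, if the wrist force passes 120 N, or if a joint passes its speed limit or range.

## Working session

There is one attempt and no reset: what is moved stays moved. The work goes in short steps, Python scripts to look and compute and a tool call to move; the robot and the scene stay as the last step left them, time stands still between calls to the robot, and variables do not carry over. Pictures are saved under pics/ and viewed, at most 10 in all, crops included, and the job is handed in when it is done.

Besides the shell and the picture viewer there is one more tool, called after "Call:" as a command line: name --argument value ..., lists and objects as JSON in quotes. send_rows: Moves the arm, as the interface text tells. Its arguments: {"type":"object","properties":{"targets":{"type":"array"}},"required":["targets"]}

```bash
mkdir -p pics; ls; python3 - <<'E'
from bench import arm
import cv2,numpy as np
for n in("top","side"):
    p,d=arm.get_image(n); np.savez(f"{n}0.npz",p=p,d=d)
    cv2.imwrite(f"pics/{n}0.png",p[:,:,::-1])
    m=arm.camera_model(n); print(n,{k:np.round(v,3).tolist() for k,v in m.items()})
    for t in("keeper_bar","seat","clip_left"):
        try: print(t,[(np.round(b["score"],2),np.round(b["rect"]).tolist()) for b in arm.boxes_of(n,t)])
        except Exception as e: print(t,e)
print(arm.read_state())
E
```

```text
pics
top {'fx': 442.686, 'fy': 442.686, 'cx': 320.285, 'cy': 238.557, 'distortion': [-0.038, 0.0, 0.0, 0.0, 0.0], 'cam_to_world': [[-0.023, -0.977, 0.214, 243.24], [-1.0, 0.022, -0.005, 35.436], [0.0, -0.214, -0.977, 1043.399], [0.0, 0.0, 0.0, 1.0]]}
keeper_bar [(np.float64(0.92), [240.0, 277.0, 43.0, 63.0]), (np.float64(0.76), [150.0, 290.0, 37.0, 70.0]), (np.float64(0.56), [204.0, 239.0, 68.0, 17.0])]
seat [(np.float64(0.93), [369.0, 250.0, 104.0, 89.0]), (np.float64(0.59), [367.0, 158.0, 85.0, 71.0])]
clip_left [(np.float64(0.63), [389.0, 304.0, 16.0, 29.0])]
side {'fx': 458.788, 'fy': 458.788, 'cx': 320.042, 'cy': 234.336, 'distortion': [-0.051, 0.0, 0.0, 0.0, 0.0], 'cam_to_world': [[0.85, -0.334, 0.409, 73.107], [-0.527, -0.57, 0.63, -554.063], [0.023, -0.751, -0.66, 666.315], [0.0, 0.0, 0.0, 1.0]]}
keeper_bar [(np.float64(0.97), [148.0, 174.0, 66.0, 22.0]), (np.float64(0.84), [201.0, 211.0, 51.0, 48.0]), (np.float64(0.74), [251.0, 184.0, 49.0, 38.0])]
seat [(np.float64(0.86), [261.0, 275.0, 150.0, 152.0]), (np.float64(0.55), [368.0, 228.0, 137.0, 123.0])]
clip_left [(np.float64(0.61), [265.0, 310.0, 29.0, 35.0]), (np.float64(0.56), [379.0, 243.0, 26.0, 30.0])]
{'clock': 0.4, 'joints': array([ 1.39559495e+00,  3.84815248e-01,  7.72406743e-03, -5.35073565e-05,
       -1.19399826e+00, -2.58593857e-01]), 'joint_vel': array([ 3.98100370e-04, -2.34614620e-03,  2.39044206e-03, -4.83328074e-04,
       -4.50097182e-04, -5.62929615e-05]), 'joint_efforts': array([-7.91703496e-05, -3.91584885e+01,  1.88328266e+01,  4.18463901e+00,
       -1.45188435e-03,  2.17605368e-06]), 'position': array([262.63914053, 567.0198777 , 193.36550836]), 'ee_rot': array([ 9.76567654e-01, -2.15210582e-01, -1.87447043e-05,  1.47465765e-04]), 'contact_force': array([ 0.08567447,  0.36979894, -0.3308962 ]), 'wrist_torque': array([-0.02795656,  0.05194208, -0.04777013]), 'grasp_force': 0.0, 'gripper_width': 85.1130287188888}
```

View pics/top0.png

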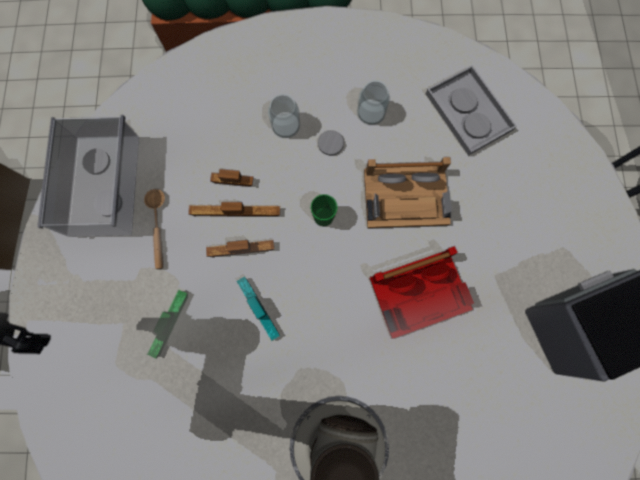

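View pics/side0.png

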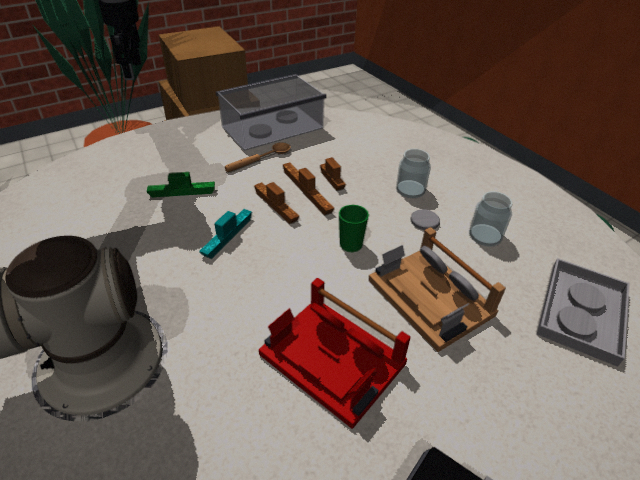

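The top view shows three wooden bars at left: short (232,178), long (235,210) and middle (240,247). The wooden rack is at (408,195), with the red decoy below it at (420,290). In the side view the middle bar is at (276,201) and the wooden rack at (435,290).

```bash
cat > h.py <<'E'
import numpy as np,cv2
from bench import arm
def cloud(n,d):
    m=arm.camera_model(n); K=np.array([[m["fx"],0,m["cx"]],[0,m["fy"],m["cy"]],[0,0,1.]])
    v,u=np.mgrid[0:480,0:640]
    r=cv2.undistortPoints(np.stack([u,v],-1).reshape(-1,1,2).astype(float),K,np.array(m["distortion"])).reshape(480,640,2)
    P=np.concatenate([r*d[...,None],d[...,None]],-1); T=np.array(m["cam_to_world"])
    W=P@T[:3,:3].T+T[:3,3]; W[d<=0]=np.nan; return W
def rect(q):
    (c,s,a)=cv2.minAreaRect(q.astype(np.float32)); return np.round(c,1),np.round(s,1),round(a,1)
E
python3 - <<'E'
from h import *
for n in("top","side"):
    z=np.load(n+"0.npz"); W=cloud(n,z["d"]); 
    if n=="top": rois={"bar":(200,236,80,25),"long":(185,198,100,20),"rack":(355,150,105,85)}
    else: rois={"bar":(250,178,50,48),"rack":(365,225,140,125)}
    for k,(l,t,w,h) in rois.items():
        Q=W[t:t+h,l:l+w].reshape(-1,3); C=z["p"][t:t+h,l:l+w].reshape(-1,3).astype(int)
        wood=(C[:,0]-C[:,2]>35)&np.isfinite(Q[:,0])
        zb=np.nanpercentile(Q[~wood,2],[10,50,90]).round(1)
        print(n,k,"table z",zb)
        if k!="rack":
            B=Q[wood&(Q[:,2]>8)]; G=B[B[:,2]>40]; print(rect(B[:,:2]),"grip",rect(G[:,:2]),G.mean(0).round(1),np.percentile(B[:,2],[5,50,97]).round(1))
        else:
            B=Q[wood&(Q[:,2]>15)]; print("all wood",rect(B[:,:2])); hi=B[B[:,2]>70]; print("rail",rect(hi[:,:2]))
            h,e=np.histogram(B[:,2],np.arange(10,95,4)); print(dict(zip(e.astype(int).tolist(),h.tolist())))
            grey=(np.abs(C[:,0]-C[:,2])<25)&(Q[:,2]>35); g=Q[grey]
            _,lab,cen=cv2.kmeans(g[:,:2].astype(np.float32),3,None,(3,50,.1),10,0)
            for i in range(3):
                s=g[lab[:,0]==i]; print("grey",len(s),s.min(0).round(),s.max(0).round(),s.mean(0).round())
# enlarged rack crop
a=cv2.resize(cv2.imread("pics/top0.png")[150:240,350:470],None,fx=6,fy=6)
cv2.imwrite("pics/rack.png",a)
E
```

```text
top bar table z [-1.9  0.9 19. ]
(array([449.3, 220.6]), array([ 23.9, 158.3]), 4.2) grip (array([449.6, 221. ]), array([21.2, 47.6]), 5.4) [448.9 220.9  54.4] [17.9 21.8 56.6]
top long table z [-1.8  1.1 16. ]
(array([543.4, 236.8]), array([219.2,  23.2]), 88.0) grip (array([542.7, 235.7]), array([50., 21.]), 87.7) [542.  236.7  53.9] [16.9 21.3 56.1]
top rack table z [-1.5  1.7 67.9]
all wood (array([ 570.7, -181.5]), array([150.8, 199. ]), 0.6)
rail (array([ 601.8, -180.4]), array([ 84.1, 191.4]), 0.6)
{10: 0, 14: 826, 18: 1451, 22: 116, 26: 369, 30: 642, 34: 72, 38: 49, 42: 1, 46: 0, 50: 0, 54: 2, 58: 5, 62: 13, 66: 85, 70: 147, 74: 65, 78: 52, 82: 4, 86: 0, 90: 0}
grey 168 [ 512. -269.   35.] [ 562. -256.   80.] [ 535. -262.   67.]
grey 265 [ 584. -277.   39.] [ 645. -168.   87.] [ 604. -222.   68.]
grey 344 [ 510. -171.   35.] [642. -84.  87.] [ 578. -125.   67.]
side bar table z [-2.8 -0.9 13.9]
(array([489.5, 224.3]), array([106.1, 162.3]), 4.8) grip (array([448.4, 219.8]), array([22.5, 50.9]), 7.1) [446.7 217.8  51.3] [15.9 19.5 53.8]
side rack table z [-2.2 -0.1 55.9]
all wood (array([ 504.3, -181.8]), array([284.1, 200.7]), 0.7)
rail (array([ 502.7, -182.1]), array([281.1, 193.1]), 0.8)
{10: 0, 14: 2113, 18: 781, 22: 32, 26: 995, 30: 349, 34: 97, 38: 21, 42: 4, 46: 13, 50: 14, 54: 26, 58: 30, 62: 54, 66: 400, 70: 194, 74: 201, 78: 121, 82: 1, 86: 0, 90: 0}
grey 228 [ 765. -144.   35.] [809. -97.  61.] [ 779. -130.   46.]
grey 687 [ 393. -277.   35.] [ 646. -182.   83.] [ 567. -241.   61.]
grey 718 [ 507. -179.   35.] [628.  -0.  85.] [ 566. -122.   63.]
```

View pics/rack.png

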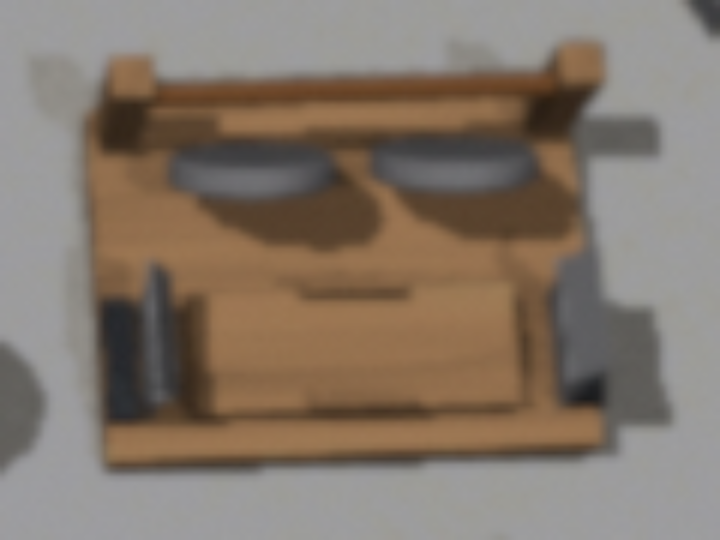

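The crop shows the ledge block with both stops (355,293) and (365,402), and the clips at (158,335) and (585,330). Next I pin down the ledge centre while starting the turn.

Call:
send_rows --targets '[{"az": 7, "gripper": -1}, {"az": 7, "gripper": -1}, {"az": 7, "gripper": -1}, {"az": 7, "gripper": -1}, {"az": 7, "gripper": -1}]'

```text
$.targets[0]: bad value
```

Call:
send_rows --targets '[{"az": 7, "gripper": -1}, {"az": 7, "gripper": -1}, {"az": 7, "gripper": -1}, {"az": 4, "gripper": -1}, {"gripper": -1}]'

```text
$.targets[0]: bad value
```

```bash
python3 - <<'E'
from h import *
for n in("top","side"):
    z=np.load(n+"0.npz"); W=cloud(n,z["d"]).reshape(-1,3); C=z["p"].reshape(-1,3).astype(int)
    inb=(np.abs(W[:,0]-537)<75)&(np.abs(W[:,1]+182)<110)
    wood=(C[:,0]-C[:,2]>35)&inb
    L=W[wood&(W[:,2]>24)&(W[:,2]<34)&(np.abs(W[:,0]-537)<30)&(np.abs(W[:,1]+182)<74)]
    print(n,"ledge",rect(L[:,:2]),L.mean(0).round(1),np.percentile(L[:,2],[5,50,95]).round(1))
    S=W[wood&(W[:,2]>35)&(W[:,2]<42)&(W[:,0]<575)]; 
    for s in(S[S[:,0]<537],S[S[:,0]>537]): print(" stop",len(s),s.min(0).round(1),s.max(0).round(1),s.mean(0).round(1)) if len(s) else 0
    g=(np.abs(C[:,0]-C[:,2])<25)&inb&(W[:,2]>50)&(np.abs(W[:,0]-537)<36)
    for s in(W[g&(W[:,1]>-182)],W[g&(W[:,1]<-182)]): print(" clip",len(s),np.percentile(s,[1,50,99],0).round(1).tolist())
    R=W[wood&(W[:,2]>60)]; print(" front of rack x",np.nanpercentile(W[wood&(W[:,2]>12)][:,0],1))
s=arm.read_state(); print(s["position"],s["ee_rot"],s["joints"])
E
```

```text
top ledge (array([ 535.5, -182.2]), array([ 52.7, 128.8]), 1.1) [ 535.8 -181.6   30.4] [27.2 30.6 33.2]
 stop 46 [ 509.3 -241.7   35. ] [ 535.2 -145.4   41.5] [ 514.6 -188.    38.1]
 stop 48 [ 541.  -209.8   35. ] [ 562.9 -123.6   41.1] [ 558.5 -182.5   38. ]
 clip 86 [[510.0, -107.9, 51.4], [530.4, -100.9, 69.7], [556.2, -95.9, 78.2]]
 clip 162 [[512.4, -268.9, 55.6], [535.9, -262.6, 68.3], [561.0, -256.2, 79.2]]
 front of rack x 495.86183044171855
side ledge (array([ 534.9, -180.7]), array([ 54.4, 131.4]), 2.4) [ 535.6 -184.1   29.2] [27.1 29.1 31.3]
 stop 44 [ 507.8 -201.4   35.1] [ 515.2 -162.1   39.5] [ 511.5 -183.7   37. ]
 stop 51 [ 555.4 -265.4   35.3] [ 562.4 -161.7   42. ] [ 558.5 -184.2   37. ]
 clip 259 [[508.5, -106.6, 55.1], [532.5, -100.7, 65.9], [558.3, -93.7, 75.6]]
 clip 160 [[511.8, -268.5, 50.2], [535.3, -262.8, 55.1], [561.4, -258.9, 77.9]]
 front of rack x 495.3458587747066
[262.63914053 567.0198777  193.36550836] [ 9.76567654e-01 -2.15210582e-01 -1.87447043e-05  1.47465765e-04] [ 1.39559495e+00  3.84815248e-01  7.72406743e-03 -5.35073565e-05
 -1.19399826e+00 -2.58593857e-01]
```

Call:
send_rows --targets '[{"x": 0, "y": 0, "z": 0, "ax": 0, "ay": 0, "az": 7, "gripper": -1}, {"x": 0, "y": 0, "z": 0, "ax": 0, "ay": 0, "az": 7, "gripper": -1}, {"x": 0, "y": 0, "z": 0, "ax": 0, "ay": 0, "az": 7, "gripper": -1}, {"x": 0, "y": 0, "z": 0, "ax": 0, "ay": 0, "az": 7, "gripper": -1}, {"x": 0, "y": 0, "z": 0, "ax": 0, "ay": 0, "az": 7, "gripper": -1}]'

```text
clock: 0.82
position: [262.6, 567.1, 193.5]
ee_rot: [0.865, -0.502, -0.0, 0.0]
contact_force: [0.8, -0.2, 0.2]
gripper_width: 85.4
grasp_force: 0.0
```

Call:
send_rows --targets '[{"x": 0, "y": 0, "z": 0, "ax": 0, "ay": 0, "az": 7, "gripper": -1}, {"x": 0, "y": 0, "z": 0, "ax": 0, "ay": 0, "az": 7, "gripper": -1}, {"x": 0, "y": 0, "z": 0, "ax": 0, "ay": 0, "az": 7, "gripper": -1}, {"x": 0, "y": 0, "z": 0, "ax": 0, "ay": 0, "az": 4, "gripper": -1}, {"x": 0, "y": 0, "z": 0, "ax": 0, "ay": 0, "az": 0, "gripper": -1}]'

```text
clock: 1.23
position: [262.7, 567.1, 193.5]
ee_rot: [0.738, -0.675, -0.0, 0.0]
contact_force: [0.2, -0.1, 0.9]
gripper_width: 85.3
grasp_force: 0.0
```

Call:
send_rows --targets '[{"x": 3.62, "y": -1.55, "z": 0, "ax": 0, "ay": 0, "az": 0, "gripper": -1}, {"x": 3.62, "y": -1.55, "z": 0, "ax": 0, "ay": 0, "az": 0, "gripper": -1}, {"x": 3.62, "y": -1.55, "z": 0, "ax": 0, "ay": 0, "az": 0, "gripper": -1}, {"x": 3.62, "y": -1.55, "z": 0, "ax": 0, "ay": 0, "az": 0, "gripper": -1}, {"x": 3.62, "y": -1.55, "z": 0, "ax": 0, "ay": 0, "az": 0, "gripper": -1}]'

```text
clock: 1.65
position: [356.6, 392.1, 193.7]
ee_rot: [0.739, -0.674, 0.0, -0.0]
contact_force: [1.2, -0.8, 0.0]
gripper_width: 85.4
grasp_force: 0.0
```

Call:
send_rows --targets '[{"x": 3.62, "y": -1.55, "z": 0, "ax": 0, "ay": 0, "az": 0, "gripper": -1}, {"x": 3.62, "y": -1.55, "z": 0, "ax": 0, "ay": 0, "az": 0, "gripper": -1}, {"x": 3.62, "y": -1.55, "z": 0, "ax": 0, "ay": 0, "az": 0, "gripper": -1}, {"x": 3.62, "y": -1.55, "z": 0, "ax": 0, "ay": 0, "az": 0, "gripper": -1}, {"x": 3.62, "y": -1.55, "z": 0, "ax": 0, "ay": 0, "az": 0, "gripper": -1}]'

```text
clock: 2.07
position: [450.1, 218.7, 194.0]
ee_rot: [0.739, -0.674, 0.0, -0.0]
contact_force: [0.5, 0.3, 0.9]
gripper_width: 85.6
grasp_force: 0.0
```

Call:
send_rows --targets '[{"x": 0, "y": 0, "z": 0, "ax": 0, "ay": 0, "az": 0, "gripper": -1}, {"x": 0, "y": 0, "z": 0, "ax": 0, "ay": 0, "az": 0, "gripper": -1}, {"x": 0, "y": 0, "z": 0, "ax": 0, "ay": 0, "az": 0, "gripper": -1}]'

```text
clock: 2.32
position: [449.6, 220.4, 193.7]
ee_rot: [0.738, -0.674, -0.0, -0.0]
contact_force: [-0.4, 0.3, 0.0]
gripper_width: 85.3
grasp_force: 0.0
```

Call:
send_rows --targets '[{"x": 0, "y": 0, "z": 3.5, "ax": 0, "ay": 0, "az": 0, "gripper": -1}, {"x": 0, "y": 0, "z": 3.5, "ax": 0, "ay": 0, "az": 0, "gripper": -1}, {"x": 0, "y": 0, "z": 3.5, "ax": 0, "ay": 0, "az": 0, "gripper": -1}, {"x": 0, "y": 0, "z": 3, "ax": 0, "ay": 0, "az": 0, "gripper": -1}, {"x": 0, "y": 0, "z": 2, "ax": 0, "ay": 0, "az": 0, "gripper": -1}]'

```text
clock: 2.73
position: [447.5, 220.9, 35.7]
ee_rot: [0.739, -0.673, -0.0, 0.002]
contact_force: [0.0, -0.3, 0.2]
gripper_width: 85.5
grasp_force: 0.0
```

Call:
send_rows --targets '[{"x": 0, "y": 0, "z": 0.6, "ax": 0, "ay": 0, "az": 0, "gripper": -1}, {"x": 0, "y": 0, "z": 0.6, "ax": 0, "ay": 0, "az": 0, "gripper": -1}, {"x": 0, "y": 0, "z": 0, "ax": 0, "ay": 0, "az": 0, "gripper": -1}, {"x": 0, "y": 0, "z": 0, "ax": 0, "ay": 0, "az": 0, "gripper": -0.5}, {"x": 0, "y": 0, "z": 0, "ax": 0, "ay": 0, "az": 0, "gripper": 0}]'

```text
clock: 3.15
position: [450.4, 221.6, 27.9]
ee_rot: [0.738, -0.674, 0.0, -0.002]
contact_force: [-0.6, 0.4, -0.1]
gripper_width: 63.9
grasp_force: 0.0
```

Call:
send_rows --targets '[{"x": 0, "y": 0, "z": 0, "ax": 0, "ay": 0, "az": 0, "gripper": 1}, {"x": 0, "y": 0, "z": 0, "ax": 0, "ay": 0, "az": 0, "gripper": 1}, {"x": 0, "y": 0, "z": 0, "ax": 0, "ay": 0, "az": 0, "gripper": 1}, {"x": 0, "y": 0, "z": 0, "ax": 0, "ay": 0, "az": 0, "gripper": 1}, {"x": 0, "y": 0, "z": 0, "ax": 0, "ay": 0, "az": 0, "gripper": 1}]'

```text
clock: 3.57
position: [449.6, 220.5, 26.7]
ee_rot: [0.738, -0.675, 0.0, -0.0]
contact_force: [-0.3, 0.1, 0.2]
gripper_width: 0.8
grasp_force: 0.0
```

Call:
send_rows --targets '[{"x": 0, "y": 0, "z": 0, "ax": 0, "ay": 0, "az": 0, "gripper": 1}, {"x": 0, "y": 0, "z": 0, "ax": 0, "ay": 0, "az": 0, "gripper": 1}, {"x": 0, "y": 0, "z": 0, "ax": 0, "ay": 0, "az": 0, "gripper": 1}]'

```text
clock: 3.82
position: [449.5, 220.4, 26.5]
ee_rot: [0.738, -0.675, 0.0, 0.0]
contact_force: [-0.0, 0.2, 0.6]
gripper_width: 0.4
grasp_force: 0.0
```

The fingers shut on nothing, so I'll take a look.

```bash
python3 - <<'E'
from h import *
ims=[]
for n,(l,t,w,h) in(("top",(150,140,180,180)),("side",(180,120,180,180))):
    p,d=arm.get_image(n); np.savez(n+"1.npz",p=p,d=d)
    ims.append(cv2.resize(p[t:t+h,l:l+w,::-1],(400,400),interpolation=cv2.INTER_CUBIC))
cv2.imwrite("pics/miss.png",np.hstack(ims)); print(arm.read_state()["joints"])
E
```

```text
[ 7.80802351e-01  3.72207826e-01 -5.06878813e-01 -2.10462859e-05
 -6.91824877e-01 -6.91051443e-01]
```

View pics/miss.png

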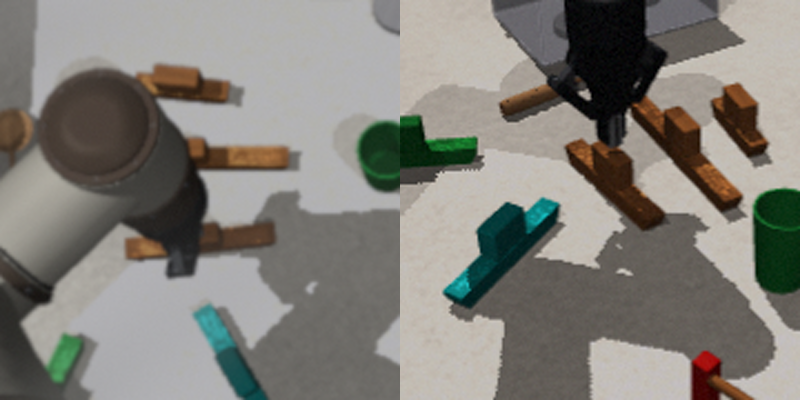

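The fingers are shut just beside the grip block, at (612,140) against (612,160) in the right-hand panel. I'll measure both in the cloud.

```bash
python3 - <<'E'
from h import *
for n in("top","side"):
    z=np.load(n+"1.npz"); W=cloud(n,z["d"]).reshape(-1,3); C=z["p"].reshape(-1,3).astype(int)
    nb=(np.abs(W[:,0]-449)<60)&(np.abs(W[:,1]-221)<100); wood=(C[:,0]-C[:,2]>30)&nb&(W[:,2]>8)
    B=W[wood]; G=B[B[:,2]>35]; print(n,rect(B[:,:2]),np.percentile(B[:,2],97).round(1),"grip",len(G),rect(G[:,:2]),G.max(0).round(),G.min(0).round())
    F=W[nb&(np.abs(C[:,0]-C[:,2])<20)&(W[:,2]>30)&(C.sum(1)<300)]
    for a in(30,45,60,80,110):
        s=F[(F[:,2]>a)&(F[:,2]<a+15)]; print(a,len(s),np.percentile(s,[3,50,97],0).round().tolist() if len(s) else"")
E
```

```text
top (array([442.7, 220.9]), array([ 63.2, 154.7]), 16.1) 321.5 grip 71 (array([441.8, 203.2]), array([31.4, 78.6]), 56.7) [483. 238. 415.] [409. 175.  49.]
30 2 [[440.0, 197.0, 33.0], [449.0, 207.0, 34.0], [459.0, 217.0, 36.0]]
45 4 [[456.0, 196.0, 50.0], [459.0, 197.0, 54.0], [460.0, 208.0, 57.0]]
60 3 [[444.0, 209.0, 69.0], [454.0, 209.0, 69.0], [457.0, 211.0, 72.0]]
80 8 [[438.0, 208.0, 81.0], [443.0, 210.0, 87.0], [451.0, 212.0, 92.0]]
110 25 [[418.0, 204.0, 111.0], [427.0, 209.0, 119.0], [437.0, 214.0, 123.0]]
side (array([457. , 222.5]), array([ 61.1, 162.6]), 13.8) 53.9 grip 195 (array([454.7, 236.6]), array([54.8, 86. ]), 19.7) [488. 269. 421.] [415. 193.  35.]
30 0 
45 1 [[459.0, 195.0, 47.0], [459.0, 195.0, 47.0], [459.0, 195.0, 47.0]]
60 27 [[437.0, 207.0, 65.0], [445.0, 212.0, 72.0], [456.0, 222.0, 74.0]]
80 77 [[436.0, 207.0, 80.0], [444.0, 211.0, 88.0], [462.0, 225.0, 94.0]]
110 188 [[416.0, 204.0, 110.0], [447.0, 210.0, 117.0], [486.0, 231.0, 124.0]]
```

```bash
python3 - <<'E'
from h import *
ims=[]
for n,(l,t,w,h) in(("top",(195,220,70,70)),("side",(240,140,70,70))):
    p=np.load(n+"1.npz")["p"]
    q=np.clip(p.astype(float)*1.8,0,255).astype(np.uint8)
    m=arm.camera_model(n); K=np.array([[m["fx"],0,m["cx"]],[0,m["fy"],m["cy"]],[0,0,1.]]); T=np.linalg.inv(np.array(m["cam_to_world"]))
    c=cv2.resize(q[t:t+h,l:l+w,::-1],(400,400),interpolation=cv2.INTER_CUBIC)
    for z,col in((26.5,(0,255,0)),(80.,(255,0,255)),(54,(0,255,255))):
        X=np.array([[449.5,220.4,z]]); uv=cv2.projectPoints(X,cv2.Rodrigues(T[:3,:3])[0],T[:3,3],K,np.array(m["distortion"]))[0].ravel()
        cv2.circle(c,tuple(((uv-[l,t])*400/70).astype(int).tolist()),4,col,1); print(n,z,uv)
    ims.append(c)
cv2.imwrite("pics/zoom.png",np.hstack(ims))
E
```

```text
top 26.5 [239.28822412 247.23085634]
top 80.0 [235.00626597 242.5460425 ]
top 54 [237.14228316 244.88321177]
side 26.5 [275.71790581 196.92916883]
side 80.0 [274.7561588  177.77824441]
side 54 [275.23053591 187.24348491]
```

View pics/zoom.png

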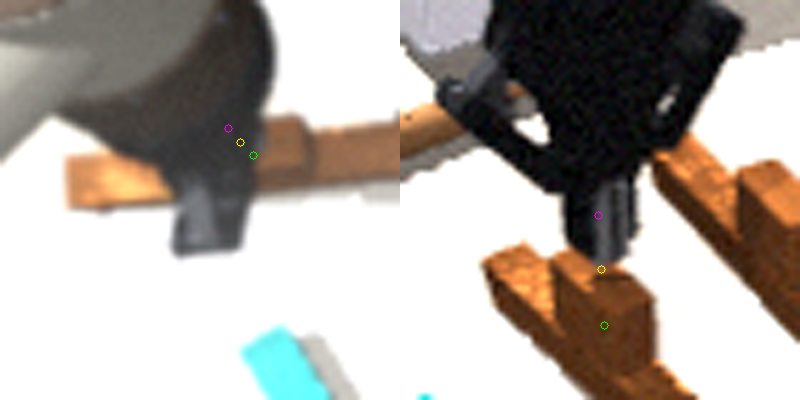

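The zoom shows the visible fingertips at about (231,262) in top and (276,184) in side. Neither matches the reported TCP, so I'll triangulate them.

```bash
python3 - <<'E'
from h import *
P=[];u=[]
for n,px in(("top",(231,262)),("side",(276,184))):
    m=arm.camera_model(n); K=np.array([[m["fx"],0,m["cx"]],[0,m["fy"],m["cy"]],[0,0,1.]]); T=np.linalg.inv(np.array(m["cam_to_world"]))
    P.append(T[:3]); u.append(cv2.undistortPoints(np.array([[px]],float),K,np.array(m["distortion"])).ravel())
    W=cloud(n,np.load(n+"1.npz")["d"]); 
    for dy in(-12,-8,-4,0,2,4): print(n,dy,W[px[1]+dy,px[0]-2:px[0]+3].round().tolist())
X=cv2.triangulatePoints(P[0],P[1],u[0],u[1]).ravel(); print(X[:3]/X[3])
print(arm.read_state())
E
```

```text
top -12 [[414.0, 214.0, 176.0], [413.0, 210.0, 183.0], [413.0, 208.0, 183.0], [413.0, 207.0, 180.0], [413.0, 205.0, 179.0]]
top -8 [[407.0, 215.0, 170.0], [407.0, 213.0, 168.0], [407.0, 211.0, 170.0], [409.0, 211.0, 158.0], [412.0, 212.0, 145.0]]
top -4 [[400.0, 215.0, 166.0], [400.0, 214.0, 165.0], [400.0, 212.0, 164.0], [400.0, 210.0, 161.0], [401.0, 210.0, 155.0]]
top 0 [[392.0, 216.0, 160.0], [393.0, 215.0, 158.0], [392.0, 212.0, 160.0], [392.0, 210.0, 160.0], [392.0, 209.0, 158.0]]
top 2 [[390.0, 218.0, 152.0], [389.0, 215.0, 156.0], [389.0, 214.0, 154.0], [389.0, 211.0, 157.0], [389.0, 210.0, 154.0]]
top 4 [[410.0, 249.0, 0.0], [410.0, 247.0, 0.0], [410.0, 244.0, -0.0], [410.0, 242.0, -1.0], [409.0, 239.0, 1.0]]
side -12 [[441.0, 206.0, 106.0], [443.0, 205.0, 106.0], [447.0, 208.0, 104.0], [452.0, 212.0, 100.0], [453.0, 210.0, 100.0]]
side -8 [[444.0, 213.0, 91.0], [444.0, 208.0, 94.0], [448.0, 210.0, 91.0], [450.0, 210.0, 91.0], [453.0, 211.0, 89.0]]
side -4 [[444.0, 213.0, 80.0], [445.0, 210.0, 82.0], [446.0, 208.0, 83.0], [449.0, 209.0, 81.0], [451.0, 208.0, 81.0]]
side 0 [[
[... 410 characters left out ...]
s': array([ 7.80802351e-01,  3.72207826e-01, -5.06878813e-01, -2.10462859e-05,
       -6.91824877e-01, -6.91051443e-01]), 'joint_vel': array([-0.00115157, -0.00128444,  0.00032277, -0.00042649,  0.00088422,
       -0.00177323]), 'joint_efforts': array([-4.21674427e-03, -3.26686692e+01,  1.29373786e+01,  2.87468635e+00,
       -6.54855994e-04,  9.72314581e-06]), 'position': array([449.49339481, 220.4272006 ,  26.46522648]), 'ee_rot': array([ 7.38110533e-01, -6.74679804e-01, -9.55262749e-06,  5.71925898e-05]), 'contact_force': array([-1.03322865,  0.17190661, -0.05476084]), 'wrist_torque': array([-0.03214222, -0.05987165, -0.01966913]), 'grasp_force': 0.0, 'gripper_width': 0.10313804499755015}
```

The side depth shows the shut fingertips actually end at z≈64 with xy as reported, so the reported TCP z reads about 37 mm low. I'll open, descend 33 mm further and grip again, watching the force.

Call:
send_rows --targets '[{"x": 0, "y": 0, "z": 0, "ax": 0, "ay": 0, "az": 0, "gripper": -0.5}, {"x": 0, "y": 0, "z": 0, "ax": 0, "ay": 0, "az": 0, "gripper": -0.5}, {"x": 0, "y": 0, "z": 0, "ax": 0, "ay": 0, "az": 0, "gripper": -0.5}, {"x": 0, "y": 0, "z": 0, "ax": 0, "ay": 0, "az": 0, "gripper": -0.5}, {"x": 0, "y": 0, "z": 0, "ax": 0, "ay": 0, "az": 0, "gripper": -0.5}]'

```text
clock: 4.33
position: [449.5, 220.5, 26.5]
ee_rot: [0.738, -0.675, -0.0, 0.0]
contact_force: [0.1, -0.2, -0.2]
gripper_width: 60.4
grasp_force: 0.0
```

Call:
send_rows --targets '[{"x": 0, "y": 0, "z": 0.6, "ax": 0, "ay": 0, "az": 0, "gripper": -0.5}, {"x": 0, "y": 0, "z": 0.6, "ax": 0, "ay": 0, "az": 0, "gripper": -0.5}, {"x": 0, "y": 0, "z": 0.6, "ax": 0, "ay": 0, "az": 0, "gripper": -0.5}, {"x": 0, "y": 0, "z": 0, "ax": 0, "ay": 0, "az": 0, "gripper": -0.5}, {"x": 0, "y": 0, "z": 0, "ax": 0, "ay": 0, "az": 0, "gripper": -0.5}]'

```text
clock: 4.75
position: [449.1, 220.0, 7.7]
ee_rot: [0.738, -0.675, -0.0, 0.001]
contact_force: [0.3, -0.1, 0.2]
gripper_width: 63.8
grasp_force: 0.0
```

```bash
python3 - <<'E'
from h import *
p,d=arm.get_image("side"); W=cloud("side",d)
c=cv2.resize(np.clip(p[130:230,220:330,::-1].astype(float)*1.8,0,255).astype(np.uint8),(660,600),interpolation=cv2.INTER_CUBIC)
cv2.imwrite("pics/s2.png",c)
C=p.astype(int); F=W[(np.abs(W[...,0]-449)<60)&(np.abs(W[...,1]-221)<25)&(C.sum(2)<150)&(W[...,2]<130)]
F=F[np.argsort(F[:,2])]; print(F[:12].round())
E
```

```text
[[437. 239.  -2.]
 [438. 230.  -2.]
 [438. 225.  -2.]
 [440. 209.  -1.]
 [441. 204.  -1.]
 [437. 232.   0.]
 [439. 222.   0.]
 [438. 239.   1.]
 [439. 216.   1.]
 [440. 198.   1.]
 [438. 225.   1.]
 [438. 234.   1.]]
```

View pics/s2.png

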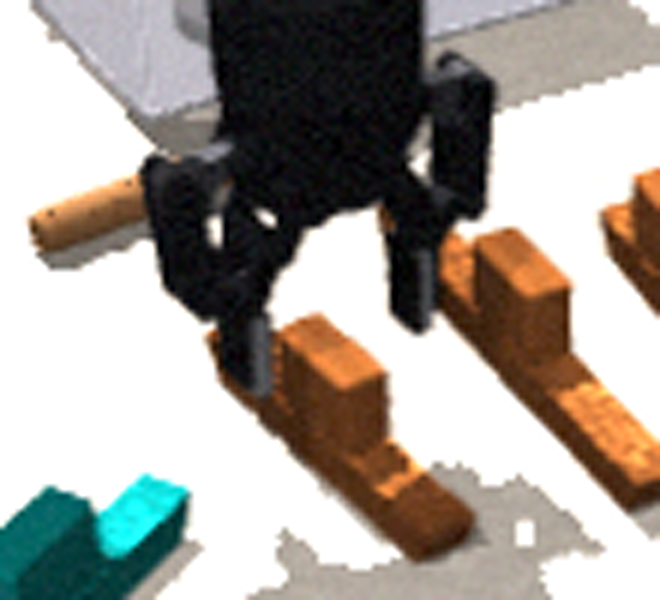

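The fingers straddle the block (tips at (255,385) and (415,325), block top at (335,350)) but are still high. Another 15 mm down, then close.

Call:
send_rows --targets '[{"x": 0, "y": 0, "z": 0.5, "ax": 0, "ay": 0, "az": 0, "gripper": -0.5}, {"x": 0, "y": 0, "z": 0.5, "ax": 0, "ay": 0, "az": 0, "gripper": -0.5}, {"x": 0, "y": 0, "z": 0.5, "ax": 0, "ay": 0, "az": 0, "gripper": -0.5}, {"x": 0, "y": 0, "z": 0, "ax": 0, "ay": 0, "az": 0, "gripper": -0.5}, {"x": 0, "y": 0, "z": 0, "ax": 0, "ay": 0, "az": 0, "gripper": -0.5}]'

```text
clock: 5.22
position: [449.3, 220.2, -6.9]
ee_rot: [0.738, -0.675, -0.0, 0.001]
contact_force: [0.9, 0.6, 0.3]
gripper_width: 63.9
grasp_force: 0.0
```

Call:
send_rows --targets '[{"x": 0, "y": 0, "z": 0, "ax": 0, "ay": 0, "az": 0, "gripper": 1}, {"x": 0, "y": 0, "z": 0, "ax": 0, "ay": 0, "az": 0, "gripper": 1}, {"x": 0, "y": 0, "z": 0, "ax": 0, "ay": 0, "az": 0, "gripper": 1}, {"x": 0, "y": 0, "z": 0, "ax": 0, "ay": 0, "az": 0, "gripper": 1}, {"x": 0, "y": 0, "z": 0, "ax": 0, "ay": 0, "az": 0, "gripper": 1}]'

```text
clock: 5.63
position: [449.8, 220.7, -6.1]
ee_rot: [0.738, -0.675, 0.0, -0.0]
contact_force: [-1.2, 0.6, 1.4]
gripper_width: 20.9
grasp_force: 60.0
```

Call:
send_rows --targets '[{"x": 0, "y": 0, "z": 0, "ax": 0, "ay": 0, "az": 0, "gripper": 1}, {"x": 0, "y": 0, "z": 0, "ax": 0, "ay": 0, "az": 0, "gripper": 1}, {"x": 0, "y": 0, "z": 0, "ax": 0, "ay": 0, "az": 0, "gripper": 1}, {"x": 0, "y": 0, "z": 0, "ax": 0, "ay": 0, "az": 0, "gripper": 1}]'

```text
clock: 5.97
position: [449.8, 220.7, -6.1]
ee_rot: [0.738, -0.675, 0.0, -0.0]
contact_force: [-0.3, 0.2, 4.5]
gripper_width: 21.0
grasp_force: 60.2
```

Gripped at 21 mm with 60 N. Lifting.

Call:
send_rows --targets '[{"x": 0, "y": 0, "z": -1, "ax": 0, "ay": 0, "az": 0, "gripper": 1}, {"x": 0, "y": 0, "z": -3, "ax": 0, "ay": 0, "az": 0, "gripper": 1}, {"x": 0, "y": 0, "z": -4, "ax": 0, "ay": 0, "az": 0, "gripper": 1}, {"x": 0, "y": 0, "z": -4, "ax": 0, "ay": 0, "az": 0, "gripper": 1}, {"x": 0, "y": 0, "z": -3, "ax": 0, "ay": 0, "az": 0, "gripper": 1}]'

```text
clock: 6.38
position: [449.8, 220.5, 146.0]
ee_rot: [0.738, -0.675, 0.0, -0.001]
contact_force: [1.5, 0.4, -0.7]
gripper_width: 20.6
grasp_force: 59.5
```

Call:
send_rows --targets '[{"x": 0, "y": 0, "z": 0, "ax": 0, "ay": 0, "az": 4.2, "gripper": 1}, {"x": 0, "y": 0, "z": 0, "ax": 0, "ay": 0, "az": 0, "gripper": 1}, {"x": 0, "y": 0, "z": 0, "ax": 0, "ay": 0, "az": 0, "gripper": 1}, {"x": 0, "y": 0, "z": 0, "ax": 0, "ay": 0, "az": 0, "gripper": 1}]'

```text
clock: 6.72
position: [448.4, 219.6, 141.8]
ee_rot: [0.713, -0.701, -0.0, 0.002]
contact_force: [-0.2, 0.1, -0.7]
gripper_width: 20.9
grasp_force: 59.5
```

```bash
cat > bar.py <<'E'
from h import *
def wood_held(n,cx,cy,zlo,tag):
    p,d=arm.get_image(n); np.savez(f"{n}_{tag}.npz",p=p,d=d); W=cloud(n,d).reshape(-1,3); C=p.reshape(-1,3).astype(int)
    k=(C[:,0]-C[:,2]>25)&(np.abs(W[:,0]-cx)<60)&(np.abs(W[:,1]-cy)<110)&(W[:,2]>zlo)
    B=W[k]; print(n,len(B),rect(B[:,:2]),"z",np.percentile(B[:,2],[3,25,50,75,97]).round(1))
    for s,t in((B[B[:,1]>cy+40],"y+"),(B[B[:,1]<cy-40],"y-")): 
        if len(s): print(t,len(s),"zmax",np.percentile(s[:,2],[5,60,95]).round(1),s.mean(0).round(1))
    return B
E
python3 - <<'E'
from bar import *
s=arm.read_state(); print(s["position"],s["ee_rot"],s["grasp_force"],s["gripper_width"])
for n in("top","side"): wood_held(n,450,220,120,"lift")
E
```

```text
[448.38676148 219.57149532 141.7959074 ] [ 7.13263381e-01 -7.00893418e-01 -2.86181680e-04  1.91952289e-03] 59.53170597553253 20.912879924153643
top 578 (array([441.7, 220. ]), array([ 56. , 158.2]), 8.8) z [163.8 167.5 168.8 171.8 318. ]
y+ 170 zmax [161.4 168.3 170.7] [444.9 284.1 167.5]
y- 192 zmax [166.1 168.8 171.5] [448.9 161.6 174.1]
side 739 (array([443.7, 219.5]), array([ 66.3, 157.9]), 15.5) z [148.9 161.5 166.9 180.4 202.8]
y+ 102 zmax [151.1 166.3 167.7] [440.5 282.7 162.6]
y- 217 zmax [148.4 166.2 168. ] [445.9 158.2 162.4]
```

Bar held level: underside is reported z + 6 mm, and it is centred on the TCP. Carrying it over the rack.

Call:
send_rows --targets '[{"x": 2.5, "y": -0.5, "z": 0, "ax": 0, "ay": 0, "az": 0, "gripper": 1}, {"x": 3.6, "y": -0.7, "z": 0, "ax": 0, "ay": 0, "az": 0, "gripper": 1}, {"x": 3.6, "y": -0.7, "z": 0, "ax": 0, "ay": 0, "az": 0, "gripper": 1}, {"x": 3.6, "y": -0.7, "z": 0, "ax": 0, "ay": 0, "az": 0, "gripper": 1}, {"x": 3.6, "y": -0.7, "z": 0, "ax": 0, "ay": 0, "az": 0, "gripper": 1}]'

```text
clock: 7.23
position: [484.8, 50.3, 142.5]
ee_rot: [0.713, -0.701, -0.0, 0.001]
contact_force: [0.7, 0.1, -1.5]
gripper_width: 20.4
grasp_force: 59.5
```

Call:
send_rows --targets '[{"x": 3.6, "y": -0.7, "z": 0, "ax": 0, "ay": 0, "az": 0, "gripper": 1}, {"x": 3.6, "y": -0.7, "z": 0, "ax": 0, "ay": 0, "az": 0, "gripper": 1}, {"x": 3.6, "y": -0.7, "z": 0, "ax": 0, "ay": 0, "az": 0, "gripper": 1}, {"x": 3.6, "y": -0.7, "z": 0, "ax": 0, "ay": 0, "az": 0, "gripper": 1}, {"x": 3.6, "y": -0.7, "z": 0, "ax": 0, "ay": 0, "az": 0, "gripper": 1}]'

```text
clock: 7.65
position: [522.8, -129.2, 142.4]
ee_rot: [0.713, -0.701, -0.001, 0.001]
contact_force: [1.1, 1.6, -0.5]
gripper_width: 20.6
grasp_force: 59.5
```

Call:
send_rows --targets '[{"x": 3.6, "y": -0.7, "z": 0, "ax": 0, "ay": 0, "az": 0, "gripper": 1}, {"x": 1.5, "y": -0.3, "z": 0, "ax": 0, "ay": 0, "az": 0, "gripper": 1}, {"x": 0, "y": 0, "z": 0, "ax": 0, "ay": 0, "az": 0, "gripper": 1}, {"x": 0, "y": 0, "z": 0, "ax": 0, "ay": 0, "az": 0, "gripper": 1}, {"x": 0, "y": 0, "z": 0, "ax": 0, "ay": 0, "az": 0, "gripper": 1}]'

```text
clock: 8.07
position: [533.5, -177.6, 142.6]
ee_rot: [0.713, -0.701, -0.001, 0.001]
contact_force: [0.2, 0.5, -0.8]
gripper_width: 21.1
grasp_force: 59.5
```

```bash
python3 - <<'E'
from bar import *
s=arm.read_state(); print(s["position"],s["ee_rot"],s["grasp_force"],s["gripper_width"])
for n in("top","side"):
    B=wood_held(n,535,-182,140,"over"); T=B[B[:,2]<174]; print("bar",rect(T[:,:2]))
E
```

```text
[ 533.45504106 -177.64162949  142.56485567] [ 7.13045619e-01 -7.01116868e-01 -8.65478028e-04  5.76503359e-04] 59.537091851234436 21.059214215579473
top 454 (array([ 534.7, -196.6]), array([ 63. , 115.6]), 22.5) z [155.  168.1 170.2 193.6 206. ]
y+ 34 zmax [166.7 170.1 171.5] [ 534.4 -138.4  169.3]
y- 164 zmax [160.9 169.4 171.7] [ 532.4 -238.9  168.4]
bar (array([ 533.3, -194.4]), array([ 22.2, 122.6]), 1.1)
side 1589 (array([ 534.6, -175.8]), array([ 59.9, 161.3]), 14.0) z [151.7 162.8 167.8 171.  203.1]
y+ 345 zmax [152.6 168.  169.5] [ 527.  -119.1  171.2]
y- 375 zmax [152.3 167.6 169.2] [ 530.4 -239.2  164.3]
bar (array([ 533. , -175.9]), array([ 26. , 161.7]), 1.7)
```

Call:
send_rows --targets '[{"x": 0.55, "y": -0.2, "z": 0, "ax": 0, "ay": 0, "az": 0, "gripper": 1}, {"x": 0, "y": 0, "z": 2, "ax": 0, "ay": 0, "az": 0, "gripper": 1}, {"x": 0, "y": 0, "z": 2.5, "ax": 0, "ay": 0, "az": 0, "gripper": 1}, {"x": 0, "y": 0, "z": 2, "ax": 0, "ay": 0, "az": 0, "gripper": 1}, {"x": 0, "y": 0, "z": 1, "ax": 0, "ay": 0, "az": 0, "gripper": 1}]'

```text
clock: 8.58
position: [534.7, -182.9, 66.2]
ee_rot: [0.713, -0.701, -0.002, 0.001]
contact_force: [-0.5, -0.4, -0.6]
gripper_width: 20.9
grasp_force: 59.5
```

Call:
send_rows --targets '[{"x": 0, "y": 0, "z": 0.8, "ax": 0, "ay": 0, "az": 0, "gripper": 1}, {"x": 0, "y": 0, "z": 0, "ax": 0, "ay": 0, "az": 0, "gripper": 1}, {"x": 0, "y": 0, "z": 0, "ax": 0, "ay": 0, "az": 0, "gripper": 1}, {"x": 0, "y": 0, "z": 0, "ax": 0, "ay": 0, "az": 0, "gripper": 1}]'

```text
clock: 8.92
position: [537.3, -183.7, 61.8]
ee_rot: [0.713, -0.701, 0.001, -0.001]
contact_force: [-0.2, 1.1, 0.0]
gripper_width: 20.8
grasp_force: 59.5
```

```bash
python3 - <<'E'
from bar import *
s=arm.read_state(); print(s["position"],s["ee_rot"],s["contact_force"])
for n in("top","side"):
    B=wood_held(n,535,-182,50,"pre"); T=B[(B[:,2]>72)&(B[:,2]<92)&(B[:,0]<560)]; print("bar",rect(T[:,:2]))
p=[np.load(n+"_pre.npz")["p"] for n in("top","side")]
cv2.imwrite("pics/pre.png",np.hstack([cv2.resize(p[0][150:240,350:470,::-1],(400,300)),cv2.resize(p[1][220:355,360:510,::-1],(400,360))[30:330]]))
E
```

```text
[ 537.33081098 -183.73250639   61.81267512] [ 7.13130891e-01 -7.01029709e-01  1.08606012e-03 -7.07036148e-04] [-0.16763114  1.14374406  0.02010062]
top 343 (array([ 540.6, -162. ]), array([ 90.4, 190.3]), 19.7) z [ 73.8  87.6  89.7 119.1 127.8]
y+ 2 zmax [391.2 392.4 393.2] [498.9 -78.1 392.2]
y- 161 zmax [75.4 89.  91.1] [ 535.9 -244.7   87.1]
bar (array([ 537.2, -205.9]), array([ 23.8, 113. ]), 1.7)
side 1446 (array([ 539.9, -186.7]), array([ 95. , 166.9]), 20.1) z [ 68.3  80.7  86.5  89.6 448.8]
y+ 272 zmax [71.  86.5 88.5] [ 531.2 -122.9   87.2]
y- 406 zmax [68.8 86.6 88.6] [ 534.5 -243.1   83. ]
bar (array([ 540.9, -181.6]), array([ 34.7, 174. ]), 1.0)
```

View pics/pre.png

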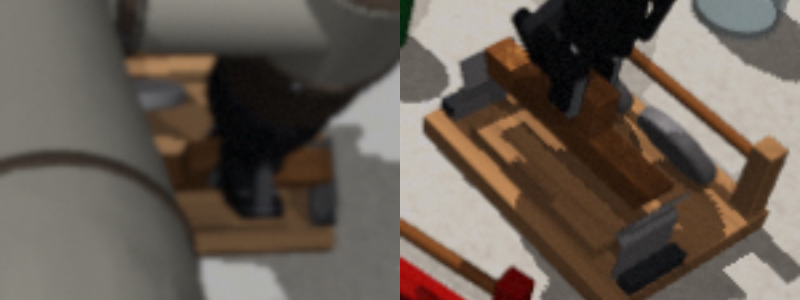

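The bar is between the clip mouths and in line, with its end clear of the right clip at (650,235). Pressing down now.

Call:
send_rows --targets '[{"x": 0, "y": 0.15, "z": 0.6, "ax": 0, "ay": 0, "az": 0, "gripper": 1}, {"x": 0, "y": 0, "z": 0.6, "ax": 0, "ay": 0, "az": 0, "gripper": 1}, {"x": 0, "y": 0, "z": 0.4, "ax": 0, "ay": 0, "az": 0, "gripper": 1}, {"x": 0, "y": 0, "z": 0.4, "ax": 0, "ay": 0, "az": 0, "gripper": 1}, {"x": 0, "y": 0, "z": 0, "ax": 0, "ay": 0, "az": 0, "gripper": 1}]'

```text
clock: 9.43
position: [535.6, -183.8, 40.7]
ee_rot: [0.713, -0.701, 0.001, -0.0]
contact_force: [0.8, 1.6, 1.9]
gripper_width: 20.9
grasp_force: 59.9
```

Call:
send_rows --targets '[{"x": 0, "y": 0, "z": 0.3, "ax": 0, "ay": 0, "az": 0, "gripper": 1}, {"x": 0, "y": 0, "z": 0.3, "ax": 0, "ay": 0, "az": 0, "gripper": 1}, {"x": 0, "y": 0, "z": 0.3, "ax": 0, "ay": 0, "az": 0, "gripper": 1}, {"x": 0, "y": 0, "z": 0, "ax": 0, "ay": 0, "az": 0, "gripper": 1}]'

```text
clock: 9.77
position: [535.7, -183.6, 31.4]
ee_rot: [0.713, -0.701, 0.001, -0.001]
contact_force: [1.2, 0.9, -0.9]
gripper_width: 20.8
grasp_force: 59.6
```

Call:
send_rows --targets '[{"x": 0, "y": 0, "z": 0.3, "ax": 0, "ay": 0, "az": 0, "gripper": 1}, {"x": 0, "y": 0, "z": 0.3, "ax": 0, "ay": 0, "az": 0, "gripper": 1}, {"x": 0, "y": 0, "z": 0, "ax": 0, "ay": 0, "az": 0, "gripper": 1}]'

```text
clock: 10.02
position: [533.4, -183.6, 24.3]
ee_rot: [0.713, -0.701, -0.001, 0.001]
contact_force: [-0.6, -1.1, -0.5]
gripper_width: 20.9
grasp_force: 59.5
```

Call:
send_rows --targets '[{"x": 0, "y": 0, "z": 0.3, "ax": 0, "ay": 0, "az": 0, "gripper": 1}, {"x": 0, "y": 0, "z": 0, "ax": 0, "ay": 0, "az": 0, "gripper": 1}]'

```text
clock: 10.18
position: [534.0, -183.8, 23.9]
ee_rot: [0.713, -0.701, -0.0, 0.001]
contact_force: [-4.1, 1.3, 10.7]
gripper_width: 20.9
grasp_force: 61.0
```

```bash
python3 - <<'E'
from bar import *
s=arm.read_state(); print(s["position"],s["ee_rot"],s["contact_force"])
for n in("top","side"): B=wood_held(n,535,-182,40,"in")
p=[np.load(n+"_in.npz")["p"] for n in("top","side")]
cv2.imwrite("pics/in.png",np.hstack([cv2.resize(p[0][150:240,350:470,::-1],(400,300)),cv2.resize(p[1][220:355,360:510,::-1],(400,360))[30:330]]))
E
```

```text
[ 533.99263987 -183.83622824   23.90811084] [ 7.13148680e-01 -7.01012127e-01 -4.57296327e-04  8.65547094e-04] [-4.10622031  1.28761932 10.69445321]
top 230 (array([ 519.6, -189.9]), array([115.7, 105.4]), 62.6) z [ 41.7  49.9  53.2  83.7 174. ]
y+ 2 zmax [350.9 350.9 351. ] [ 499.5 -115.2  350.9]
y- 118 zmax [44.2 50.8 54.2] [ 532.2 -242.6   50. ]
side 1036 (array([ 543.5, -163.6]), array([186.5, 114.1]), 67.5) z [ 41.2  48.   49.6  67.  418. ]
y+ 213 zmax [ 41.5  48.9 392.3] [ 530.8 -119.1   73.8]
y- 232 zmax [42.5 49.7 52.6] [ 533.7 -238.5   49.1]
```

View pics/in.png

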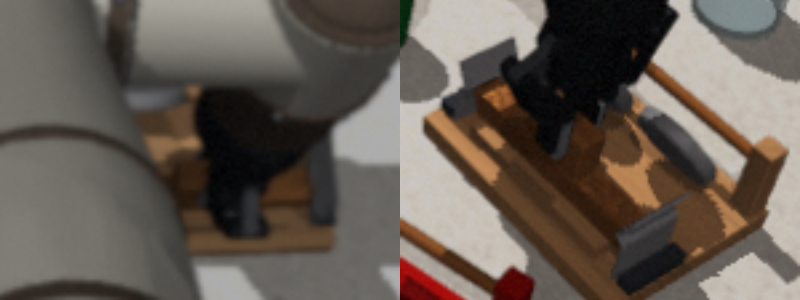

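The bar top reads z≈50 at both ends, so the underside is on the ledge (10.7 N contact), and both clips stand upright over the ends. Releasing partway, since the lids are close by, then retreating.

Call:
send_rows --targets '[{"x": 0, "y": 0, "z": 0, "ax": 0, "ay": 0, "az": 0, "gripper": 0.25}, {"x": 0, "y": 0, "z": 0, "ax": 0, "ay": 0, "az": 0, "gripper": 0.25}, {"x": 0, "y": 0, "z": 0, "ax": 0, "ay": 0, "az": 0, "gripper": 0.25}, {"x": 0, "y": 0, "z": 0, "ax": 0, "ay": 0, "az": 0, "gripper": 0.25}, {"x": 0, "y": 0, "z": 0, "ax": 0, "ay": 0, "az": 0, "gripper": 0.25}]'

```text
clock: 10.7
position: [534.5, -183.8, 22.1]
ee_rot: [0.713, -0.701, -0.0, 0.0]
contact_force: [-0.5, 0.7, -0.1]
gripper_width: 31.8
grasp_force: 0.0
```

Call:
send_rows --targets '[{"x": 0, "y": 0, "z": -0.5, "ax": 0, "ay": 0, "az": 0, "gripper": 0.25}, {"x": 0, "y": 0, "z": -1, "ax": 0, "ay": 0, "az": 0, "gripper": 0.25}, {"x": 0, "y": 0, "z": -2, "ax": 0, "ay": 0, "az": 0, "gripper": 0.25}, {"x": 0, "y": 0, "z": -3, "ax": 0, "ay": 0, "az": 0, "gripper": 0.25}, {"x": 0, "y": 0, "z": -4, "ax": 0, "ay": 0, "az": 0, "gripper": 0.25}]'

```text
clock: 11.12
position: [532.8, -183.4, 127.1]
ee_rot: [0.713, -0.701, -0.002, 0.002]
contact_force: [1.2, -1.0, -0.6]
gripper_width: 31.8
grasp_force: 0.0
```

Call:
send_rows --targets '[{"x": -4, "y": 0, "z": -1, "ax": 0, "ay": 0, "az": 0, "gripper": 0.25}, {"x": -4, "y": 0, "z": 0, "ax": 0, "ay": 0, "az": 0, "gripper": 0.25}, {"x": -4, "y": 0, "z": 0, "ax": 0, "ay": 0, "az": 0, "gripper": 0.25}, {"x": -4, "y": 0, "z": 0, "ax": 0, "ay": 0, "az": 0, "gripper": 0.25}, {"x": -4, "y": 0, "z": 0, "ax": 0, "ay": 0, "az": 0, "gripper": 0.25}]'

```text
clock: 11.53
position: [531.3, 18.0, 139.0]
ee_rot: [0.713, -0.701, 0.001, -0.001]
contact_force: [0.2, 0.3, 0.0]
gripper_width: 32.4
grasp_force: 0.0
```

Call:
send_rows --targets '[{"x": -4, "y": 0, "z": 0, "ax": 0, "ay": 0, "az": 0, "gripper": 0.25}, {"x": -4, "y": 0, "z": 0, "ax": 0, "ay": 0, "az": 0, "gripper": 0.25}, {"x": -3, "y": 0, "z": 0, "ax": 0, "ay": 0, "az": 0, "gripper": 0.25}, {"x": 0, "y": 0, "z": 0, "ax": 0, "ay": 0, "az": 0, "gripper": 0.25}, {"x": 0, "y": 0, "z": 0, "ax": 0, "ay": 0, "az": 0, "gripper": 0.25}]'

```text
clock: 11.95
position: [529.6, 127.9, 138.4]
ee_rot: [0.714, -0.7, 0.0, -0.0]
contact_force: [-1.1, -1.0, -0.0]
gripper_width: 32.4
grasp_force: 0.0
```

```bash
python3 - <<'E'
from bar import *
for n in("top","side"):
    p,d=arm.get_image(n); np.savez(n+"_end.npz",p=p,d=d); W=cloud(n,d).reshape(-1,3); C=p.reshape(-1,3).astype(int)
    k=(C[:,0]-C[:,2]>25)&(np.abs(W[:,0]-535)<30)&(np.abs(W[:,1]+182)<84)
    B=W[k&(W[:,2]>43)&(W[:,2]<60)]; G=W[k&(W[:,2]>76)&(W[:,2]<95)]
    print(n,"bar",rect(B[:,:2]),np.median(B[:,2]),"grip",rect(G[:,:2]),np.median(G[:,2]),[np.median(B[m,2]).round(1) for m in(B[:,1]>-142,B[:,1]<-222)])
    g=(np.abs(C[:,0]-C[:,2])<25)&(W[:,2]>50)&(W[:,2]<85)&(np.abs(W[:,0]-535)<32)
    for m in((W[:,1]>-125)&(W[:,1]<-70),(W[:,1]<-240)&(W[:,1]>-295)): s=W[g&m]; print(" clip",len(s),np.percentile(s,[1,50,99],0).round(1).tolist())
p=[np.load(n+"_end.npz")["p"] for n in("top","side")]
cv2.imwrite("pics/end.png",np.hstack([cv2.resize(p[0][150:240,350:470,::-1],(400,300)),cv2.resize(p[1][220:355,360:510,::-1],(400,360))[30:330]]))
E
```

```text
top bar (array([ 541.6, -178.3]), array([ 39.6, 158.9]), 1.2) 50.84866222741209 grip (array([ 534.2, -184. ]), array([23.4, 51. ]), 1.8) 83.65877898574473 [np.float64(50.6), np.float64(50.9)]
 clip 84 [[509.8, -107.4, 51.1], [529.8, -100.6, 69.2], [555.9, -95.9, 79.2]]
 clip 157 [[512.2, -268.7, 56.2], [535.9, -262.7, 68.3], [560.7, -256.7, 79.0]]
side bar (array([ 533.6, -185. ]), array([ 39. , 166.2]), 7.6) 49.14959145865282 grip (array([ 532.5, -183.4]), array([49.9, 23.9]), 88.1) 82.45198959762274 [np.float64(48.7), np.float64(49.5)]
 clip 261 [[507.7, -107.0, 54.6], [532.8, -100.5, 65.6], [558.4, -93.7, 75.9]]
 clip 166 [[511.8, -268.1, 50.4], [534.8, -263.0, 54.9], [561.2, -258.2, 77.2]]
```

View pics/end.png

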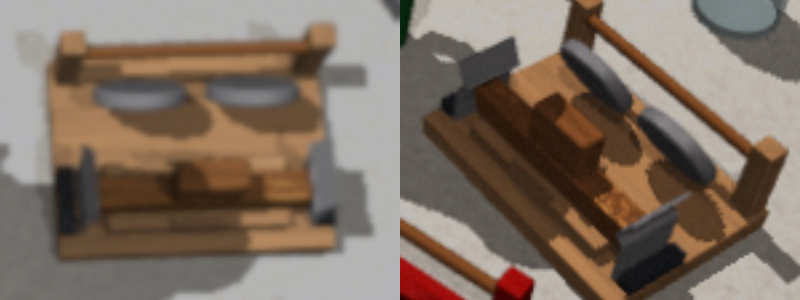

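The bar lies flat between the stops, grip centre (533.5,-183.7) against the seat at (535.5,-182). Both clips, at (90,190) and (325,180) in the left panel, are where they were when closed. Handing in.

```bash
python3 -c "
from bench import arm
print(arm.job_done())"
```

```text
the job is handed in; nothing more can be done
None
```

The middle-length keeper bar is snapped in flat on the wooden rack's ledge, about 2 mm off the seat point, with both clips closed over its ends; I've let go and handed the job in, at about 12 s on the clock, but it returned no verdict.

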